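# Seat the driver, then hold the hidden pivot bolt of a probe stand

### The job

The red probe arm on the stand sags and its pivot is to be locked. Take the yellow driver from its wooden holder, put its square tip fully home in the square recess of the black knob on top of the stand and leave it standing there; then reach down into the narrow gap behind the bracket, take the hidden square bolt head between the fingers and bring the probe arm level by the bolt alone, without touching the arm or its probe. Finish while still holding the bolt head, with the arm level and kept from turning, and leave the beaker, the meter and the bottle alone.

Things in the scene. Friction and masses are not known exactly. Their poses are not given: they have to be found in the camera images.
- stand: Fixed probe stand; origin at the centre of the underside of its grey base plate (250 x 150 x 12 mm); x along the pivot bolt from the gap to the knob, y towards the free end of the probe arm, z up. Blue bearing block x 40 to 116, y -22 to 22 mm, top 147 mm high, carries the black knob at x = 90, y = 0. The red arm is just beyond (+x) the front plate of the bracket.
- stand_gap (a point): Centre of the top opening of the gap, stand axes; in the stand's frame x = -50.5, y = 0, 163 mm high. The gap lies between two upright aluminium plates, rear guard x -82 to -76 and front plate x -25 to -17 mm, each y -38 to 38, tops 163 mm high: 51 mm wide, open above and at both y sides, floor 22 mm high.
- bolt_head (a point): Centre of the brass square bolt head in the gap: stand frame x = -50.5, y = 0, 135 mm high (28 mm below the plate tops). 20 mm along the bolt (its x, level, the stand's x), 24 x 24 mm across flats; y, z square to the flats, turning with the bolt. Arm level = two flats upright, facing stand +y and -y. Friction keeps a tilted head from squaring up when squeezed: grip it flat on its flats.
- bolt (a joint): Turn of the pivot bolt (rad): 0 = probe arm level, positive = arm's free end sagging. It hangs at about 0.2 to 0.55 under the arm's weight, against a rubber bush; turning it level takes about 0.05 to 0.13 N m and it sags again when let go. Range -0.4 to 0.6. Its solid parts: bolt_c0 the head, bolt_c1 the arm, bolt_c2 the clip, bolt_c3 the probe.
- probe_clip (a point): Centre of the black clip at the free end of the red probe arm, 103 mm from the bolt axis; turns with the bolt (stand frame x = 3 mm); y along the arm to its free end. Arm 10 x 124 x 16 mm, centred at stand x = -5 mm; the 12 mm glass probe runs through the clip from 45 mm below to 44 mm above it. Arm, clip and probe are not to be touched.
- knob_recess (a point): Centre of the mouth of the square recess in the bright metal core of the black four-lobed captive knob, 171 mm above the table; stand frame x = 90, y = 0. z up, x and y along the recess's sides. Recess 12.5 x 12.5 mm, 20 mm deep, closed below, mouth chamfered 1.5 mm. Knob about 52 mm over its lobes, turns about the vertical with slight friction; starts up to 0.6 rad off the stand's yaw.
- driver: The driver; origin at the centre of the flat end of its tip, z up along its axis to the handle, x and y along the sides of the square shank. Shank 10 x 10 mm, 34 mm long, then a round handle 26 mm in diameter, 54 mm long (88 mm in all, with a 2 mm end cap above). 80 g.
- driver_grip (a point): Centre of the driver's yellow handle, 61 mm above the end of the tip; axes as the driver's. At the start it is 71 mm above the table.
- driver_tip (a point): Centre of the flat end of the driver's tip; axes as the driver's. Fully home in the knob it lies 20 mm below the mouth of the recess, and the handle's lower end stands 14 mm above the knob.
- holder: Fixed wooden block 60 x 60 x 40 mm, origin at the centre of its underside, with a 13 mm square hole 30 mm deep in its top in which the driver stands upright at the start.
- beaker: Glass beaker, 84 mm in diameter at the rim, 105 mm tall, origin at the centre of its underside. Bystander.
- meter: Orange multimeter lying flat, 75 x 140 x 34 mm (about 46 mm with its dial), origin at the centre of its underside, y along its length. Bystander.
- bottle: White closed bottle, 68 mm in diameter, 170 mm tall, origin at the centre of its underside. Bystander.
Not all that is in view belongs to the job. What is shaped like the driver but pink is not meant.

How it is judged:
On the way, in this order (a step that is already met when the one before it is completed fails the run):
1. the driver's tip is fully home in the knob's recess and the driver has been let go (z of driver_tip in the frame of knob_recess below -0.016 m and horizontal distance between driver_tip and knob_recess below 0.004 m and angle between driver_tip's own z axis and vertical below 0.15 rad and contact force between the fingers and driver below 0.2 N), for 0.2 s.
2. the bolt head is gripped between the fingers and the probe arm is level (value of joint bolt between -0.1 and 0.1 rad and contact force between the fingers and bolt_c0 above 5 N and distance between the grasp point and bolt_head below 0.018 m), for 0.2 s.
At the end, for the whole second after the job is handed in: Fingers grip the bolt head (over 5 N, grasp point within 18 mm of its centre); arm still, level within 0.1 rad, robot not touching arm or probe. Driver free in the knob: tip at least 16 mm deep, within 4 mm of the recess axis, 0.15 rad of upright (all of step 1 and all of step 2 and velocity of joint bolt between -0.05 and 0.05 rad/s and not (contact force between any of the fingers, the arm and bolt_c1 above 0.2 N or contact force between any of the fingers, the arm and bolt_c2 above 0.2 N or contact force between any of the fingers, the arm and bolt_c3 above 0.2 N)); the arm keeps its last pose, push and grip.
It fails at once if the robot touches the probe arm or its probe (over 1 N) (contact force between any of the fingers, the arm and bolt_c1 above 1 N or contact force between any of the fingers, the arm and bolt_c2 above 1 N or contact force between any of the fingers, the arm and bolt_c3 above 1 N).
It fails at once if the beaker is moved by over 30 mm or tipped (distance of beaker from where it was at the start of the episode above 0.03 m or angle between beaker's own z axis and vertical above 0.3 rad).
It fails at once if the meter is moved by over 30 mm or tipped (distance of meter from where it was at the start of the episode above 0.03 m or angle between meter's own z axis and vertical above 0.3 rad).
It fails at once if the bottle is moved by over 30 mm or tipped (distance of bottle from where it was at the start of the episode above 0.03 m or angle between bottle's own z axis and vertical above 0.3 rad).
It also fails if it takes over 54 s, if anything falls off the work surface, if the arm or the gripper's body presses on something with over 40 N, if the wrist force passes 120 N, or if a joint passes its speed limit or range.

### The arm

A 7-joint arm with a two-finger parallel gripper is mounted at the origin on the work surface. World frame = base frame: x ahead of the robot, y to its left, z up, the work surface at z = 0. Lengths are in m, angles in rad, forces in N, time in s.
With the tool pointing down it reaches from about 0.4 to 0.875 m from the base axis. Payload 6.5 kg.
Tool frame: the origin (TCP) lies on the centre line of the jaws, within the pads' length; the fingertips stand 25 mm ahead of it and the grasp point (between the pads) lies 6 mm ahead of it; z points along the fingers, y is the direction in which the jaws open and shut (so a half turn about z gives the same grasp; the last joint's range is limited). The gripper opens to 88 mm and grips with 3 to 60 N. Pads are 18 mm wide; open, the fingers measure 123 mm over their backs; the gripper's body (75 mm by 187 mm) begins 45 mm behind the grasp point.
Start: joints at [-1.27, 0.536, -0.004, 1.538, 0.003, 1.067, -0.071], TCP at [0.233, 0.607, 0.264] pointing down, gripper open.
Joint ranges: [-2.7, 2.7], [-0.37, 2.16], [-1.27, 1.26], [0.24, 2.4], [-1.31, 4.45], [0.19, 1.91], [-2.76, 2.76]. Speed limits (rad/s): [2.39, 2.39, 3.14, 3.14, 3.14, 3.14, 3.14].

### API

Orientations are given as [roll, pitch, yaw] about the fixed x, y, z axes, in that order (R = Rz(yaw) Ry(pitch) Rx(roll)).
In Python, from bench import ctrl gives the robot as it stands. The module is installed in compiled form; this text tells all that it offers.
- The arm moves only by the tool arm_command, never from a script. Its argument "commands" is a list of rows, each a list of 5 numbers: the opening, from -1 (shut) to 1 (fully open), so that 0 is half open, then the shift along the world's x, y, z in mm, then the turn about the world's z in degrees. In form: [[hand, dx, dy, dz, spin], ...]. A call has 1 to 8 rows; each row shifts and turns the pose as measured when the row begins; what a row does not reach is not made up. A row lasts 1/8 s, in which the tool goes at most 62.5 mm and 10.7 degrees, less where a joint would pass 70% of its speed; a pose out of reach is approached as far as the arm can. A call with a gripper value outside its range is refused whole. The fingers move at their own pace and stop on an object; the grip force is fixed at half the most. Time passes only in rows, so rows that do not move let the fingers close. It gives the time, the measured TCP pose, the force and the opening at its end, in the units of the state.
- ctrl.read_state(): the state, without advancing time (a new reading comes with each control period).
- ctrl.get_image(name): name is "scene" or "top"; returns (picture, depth): 420x560x3 uint8, blue, green, red; 420x560 float32, m along the optical axis (not along the pixel's ray), 0 where there is no reading.
- ctrl.get_calibration(name): a dict with "fx", "fy", "cx", "cy" (pixels), "dist" ([k1, k2, p1, p2, k3] as OpenCV has them; the pictures are not rectified), "camera_from_world" (4x4, takes a point from world to camera coordinates). Camera axes: x right, y up, looking along -z (the intrinsics and any distortion apply to the point x, -y, -z); pixel columns grow to the right and rows downward; lengths in m; the calibration is good to about 2 mm. A picture is of the moment at which its call begins. get_calibration takes no time and is no camera call.
- ctrl.hand_in(): hands the job in, once; it reports no verdict.
Trained networks look in the newest picture that a camera, given by its name, has taken for a name from the list of things; names that differ only in an ending like _2 or _b are one class to them, and where a whole thing is asked for, a point or a joint stands for the part that bears it (a point fixed in the world has none). Each returns a list of dicts, best first, with "confidence" (0 to 1); they miss things now and then, are a little off and sometimes report something else, mostly with a low value. They report only what shows in the picture. A call takes as long as a camera call. They do not tell look-alikes from the thing itself.
- ctrl.cut_out(camera, label): "region" (420x560 bool, what is visible of it) and "uv" ([column, row] in pixels, amid what is visible of it).
- ctrl.pinpoint(camera, label): "uv" ([column, row] in pixels: a listed point, or the origin of a listed thing).
The state is a dict: "t": time; "joint_pos": joint angles; "dq": joint speeds; "effort": joint torques, N m; "ee_pos": TCP position; "ee_rot": TCP orientation; "force": force on the tool from outside, world axes, zero at the start; "wrist_torque": the same for the moment, N m; "gripper_width": finger opening in m.
Only numpy, scipy, OpenCV 4.12 (cv2) and the standard library are available. Lean on these libraries where they do the work, as an engineer would, in place of code of your own. Each camera call takes 0.05 s, during which the arm holds its last target.

## Working session

There is one attempt and no reset: what is moved stays moved. The work goes in short steps, Python scripts to look and compute and a tool call to move; the robot and the scene stay as the last step left them, time stands still between calls to the robot, and variables do not carry over. Pictures are saved under pics/ and viewed, and the job is handed in when it is done.

Besides the shell and the picture viewer there is one more tool, called after "Request:" as name(argument=value, ...), one argument or row to a line, values as JSON. arm_command: Moves the arm, as the interface text tells. Its arguments: {"type":"object","properties":{"commands":{"type":"array"}},"required":["commands"]}

```bash
mkdir -p pics; cat > h.py <<'E'
import numpy as np, cv2
from bench import ctrl
def ray(cam,uv):
    c=ctrl.get_calibration(cam); K=np.array([[c['fx'],0,c['cx']],[0,c['fy'],c['cy']],[0,0,1.]])
    p=cv2.undistortPoints(np.array(uv,float).reshape(-1,1,2),K,np.array(c['dist'],float)).reshape(-1,2)
    M=np.array(c['camera_from_world']); R=M[:3,:3]; o=-R.T@M[:3,3]
    d=np.c_[p[:,0],-p[:,1],-np.ones(len(p))]
    return o,d@R   # depth-scaled
def atz(cam,uv,z):
    o,d=ray(cam,uv); return o+d*((z-o[2])/d[:,2])[:,None]
def proj(cam,P):
    c=ctrl.get_calibration(cam); K=np.array([[c['fx'],0,c['cx']],[0,c['fy'],c['cy']],[0,0,1.]])
    M=np.array(c['camera_from_world']); q=np.atleast_2d(P)@M[:3,:3].T+M[:3,3]; q=q*[1,-1,-1]
    return cv2.projectPoints(q.reshape(-1,1,3),np.zeros(3),np.zeros(3),K,np.array(c['dist'],float))[0].reshape(-1,2)
def cloud(cam,depth):
    h,w=depth.shape; v,u=np.mgrid[:h,:w]; o,d=ray(cam,np.c_[u.ravel(),v.ravel()])
    return (o+d*depth.ravel()[:,None]).reshape(h,w,3)
def tri(cams,uvs):
    A=np.zeros((3,3));b=np.zeros(3)
    for c,uv in zip(cams,uvs):
        o,d=ray(c,[uv]); d=d[0]/np.linalg.norm(d[0]); Pm=np.eye(3)-np.outer(d,d); A+=Pm;b+=Pm@o
    return np.linalg.solve(A,b)
E
python3 - <<'E'
from h import *
s=ctrl.read_state(); print(s)
for c in ['scene','top']:
    im,d=ctrl.get_image(c); cv2.imwrite(f'pics/{c}0.png',im); np.save(f'{c}0.npy',d)
    o,_=ray(c,[[280,210]]); print(c,o)
    for l in ['driver','driver_grip','driver_tip','holder','knob_recess','stand','stand_gap','bolt_head','probe_clip','beaker','meter','bottle']:
        r=ctrl.pinpoint(c,l); print(c,l,[(np.round(x['uv'],1).tolist(),round(x['confidence'],2)) for x in r[:3]])
print(ctrl.read_state()['t'])
E
```

```text
{'t': 0.0, 'joint_pos': array([-1.27014232,  0.53716136, -0.00442376,  1.53884707,  0.00260898,
        1.06728977, -0.07122214]), 'dq': array([-1.54714910e-03,  6.47840819e-05, -1.78784621e-04, -1.88531731e-03,
        5.63827176e-04,  1.58975771e-03, -1.03001357e-03]), 'effort': array([-5.29654644e-04, -5.70989370e+01,  9.90522020e-01, -2.51598841e+01,
       -5.62485179e-02,  1.80591352e-02,  1.65861888e-04]), 'ee_pos': array([0.23296452, 0.60621802, 0.26285245]), 'ee_rot': array([-3.13989852e+00,  1.40333330e-04,  2.77478008e+00]), 'force': array([ 0.40382287, -0.1899606 ,  0.15757389]), 'wrist_torque': array([0.0213278 , 0.02893104, 0.03597987]), 'gripper_width': 0.08828845897735925}
scene [1.22793866 0.0943444  0.91345366]
scene driver [([152.6, 246.0], 0.79), ([150.8, 222.9], 0.68)]
scene driver_grip [([140.7, 205.3], 0.66), ([141.9, 187.2], 0.64), ([180.9, 205.3], 0.57)]
scene driver_tip [([150.5, 203.6], 0.78), ([148.4, 220.1], 0.59), ([181.9, 215.8], 0.55)]
scene holder [([143.0, 224.0], 0.72), ([416.4, 228.0], 0.38), ([265.0, 255.5], 0.34)]
scene knob_recess [([255.2, 237.
[... 273 characters left out ...]
0827  0.03305212 1.39223996]
top driver [([360.7, 246.4], 0.69), ([395.2, 266.3], 0.52), ([378.1, 209.0], 0.44)]
top driver_grip [([385.2, 206.3], 0.59), ([395.1, 237.5], 0.54), ([366.1, 246.7], 0.48)]
top driver_tip [([380.2, 211.8], 0.53), ([397.8, 265.8], 0.44)]
top holder [([390.4, 235.2], 0.68)]
top knob_recess [([288.5, 169.9], 0.5)]
top stand [([286.1, 208.9], 0.59), ([158.3, 168.6], 0.51), ([392.8, 168.5], 0.47)]
top stand_gap [([285.5, 224.1], 0.59)]
top bolt_head [([285.0, 226.2], 0.61)]
top probe_clip [([251.2, 205.5], 0.61), ([283.1, 225.8], 0.51)]
top beaker [([154.8, 240.1], 0.91)]
top meter [([157.1, 168.3], 0.86), ([284.1, 228.3], 0.4)]
top bottle [([394.3, 167.5], 0.83)]
1.3
```

View pics/scene0.png

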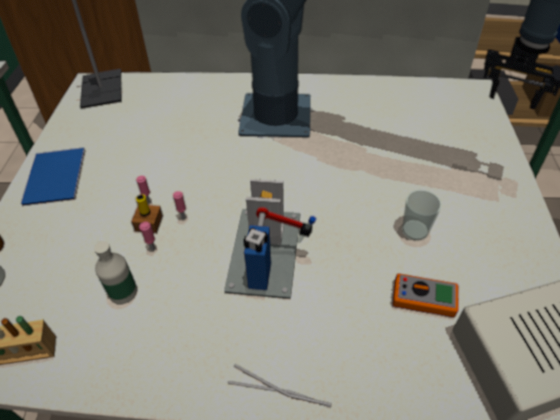

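View pics/top0.png

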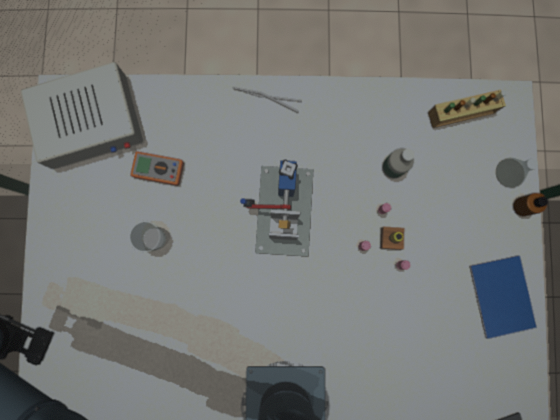

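```bash
python3 - <<'E'
import cv2,numpy as np
a=cv2.imread('pics/scene0.png')[150:330,100:340]; b=cv2.imread('pics/top0.png')[140:300,230:420]
cv2.imwrite('pics/s_crop0.png',cv2.resize(a,None,fx=3.3,fy=3.3,interpolation=2)[:600,:800])
cv2.imwrite('pics/t_crop0.png',cv2.resize(b,None,fx=3.7,fy=3.7,interpolation=2)[:600,:800])
E
```

```text
(no output)
```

View pics/s_crop0.png

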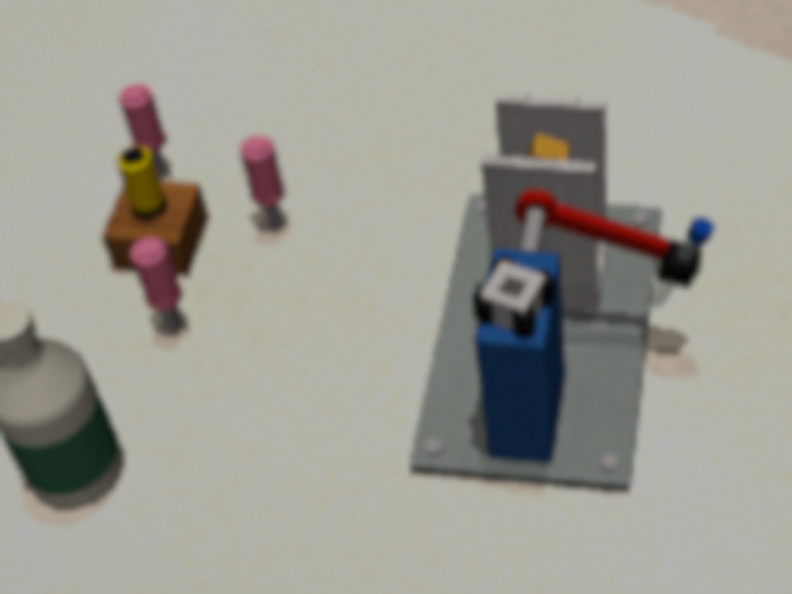

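View pics/t_crop0.png

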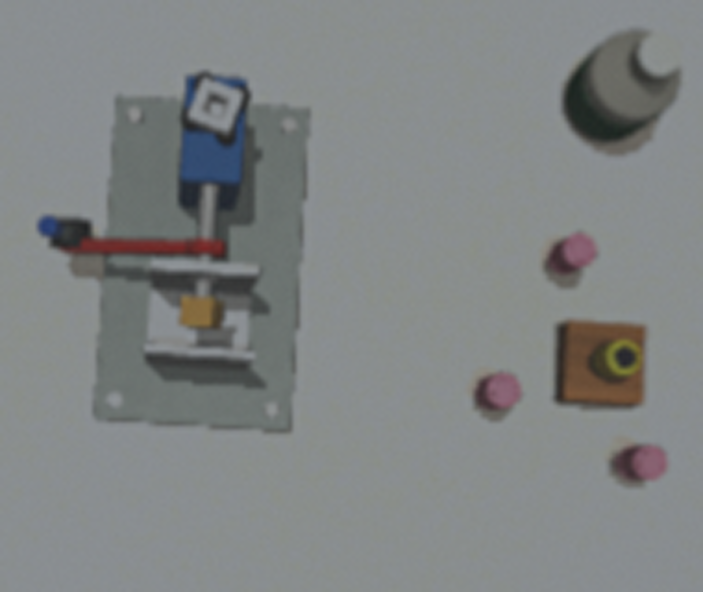

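The yellow driver is in the brown holder at scene (142,205) / top (397,237). Pink look-alikes stand at scene (143,187), (180,203) and (148,235). Only the yellow one in the wood fits the description, and the enlarged crops confirm it. Next I'll measure.

```bash
python3 - <<'E'
from h import *
im={c:cv2.imread(f'pics/{c}0.png') for c in ['scene','top']}; D={c:np.load(f'{c}0.npy') for c in im}
P={c:cloud(c,D[c]) for c in im}
for c in im:
    # table check
    hsv=cv2.cvtColor(im[c],cv2.COLOR_BGR2HSV); H,S,V=cv2.split(hsv); X=P[c]
    def seg(n,m):
        m=m.astype(np.uint8); k,l,st,ce=cv2.connectedComponentsWithStats(m)
        for i in range(1,k):
            if st[i,4]>15:
                q=X[l==i]; q=q[np.isfinite(q).all(1)]
                t=q[q[:,2]>np.percentile(q[:,2],90)-.004]
                print(c,n,'n',st[i,4],'uv',ce[i].round(1),'med',np.median(q,0).round(3),'zmax',np.percentile(q[:,2],[5,50,95]).round(3),'topmed',np.median(t,0).round(4))
    seg('yellow',(H>20)&(H<35)&(S>150)&(V>60))
    seg('orange/brown',(H>5)&(H<20)&(S>100))
    seg('pink',(H>150)&(H<178)&(S>80))
    seg('red',((H>176)|(H<4))&(S>150))
    seg('blue',(H>100)&(H<120)&(S>150))
tri1=lambda a,b:tri(['scene','top'],[a,b]).round(4)
print('recess',tri1([255.2,237.5],[288.5,169.9]),atz('scene',[[255.2,237.5]],.171).round(4),atz('top',[[288.5,169.9]],.171).round(4))
print('gap',atz('scene',[[266.1,185.3]],.163).round(4),atz('top',[[285.5,224.1]],.163).round(4))
print('head',tri1([264.1,200.5],[285,226.2]))
print('clip',tri1([304.1,231.6],[251.2,205.5]))
print('stand',atz('scene',[[266.9,252.3]],0).round(4),atz('top',[[286.1,208.9]],0).round(4))
for n,uv in dict(bottle=[394.3,167.5],meter=[157.1,168.3],beaker=[154.8,240.1],holder=[390.4,235.2]).items(): print(n,atz('top',[uv],0).round(3))
E
```

```text
scene yellow n 156 uv [142.7 204.7] med [ 0.473 -0.291  0.082] zmax [0.055 0.082 0.1  ] topmed [ 0.4693 -0.2921  0.0971]
scene orange/brown n 6678 uv [46.  46.2] med [-0.777 -1.177 -0.162] zmax [-0.472 -0.162  0.045] topmed [-0.7766 -1.1545  0.0434]
scene orange/brown n 3947 uv [114.3  34.4] med [-0.777 -0.801 -0.117] zmax [-0.294 -0.117  0.036] topmed [-0.7759 -0.8043  0.0336]
scene orange/brown n 1359 uv [498.3  36.5] med [-0.981  1.039 -0.204] zmax [-0.211 -0.204  0.346] topmed [-0.9341  1.0185 -0.2001]
scene orange/brown n 417 uv [549.8  54.9] med [-0.822  1.274 -0.206] zmax [-0.414 -0.206  0.395] topmed [0.2668 0.6199 0.3951]
scene orange/brown n 161 uv [523.6  73.6] med [-0.964  1.332 -0.421] zmax [-0.494 -0.421  0.339] topmed [0.2467 0.5746 0.3365]
scene orange/brown n 25 uv [540.  68.] med [0.233 0.645 0.337] zmax [0.332 0.337 0.344] topmed [0.2343 0.638  0.3399]
scene orange/brown n 26 uv [546.6  71.4] med [0.242 0.663 0.334] zmax [0.33  0.334 0.345] topmed [0.2638 0.641  0.3448]
scene orange/brown n 1482 uv [531.9 105.4] med [-0.866  1.33  -0.582] zmax [-0.598 -0.582  0.239
[... 2823 characters left out ...]
06.5] med [0.535 0.006 0.146] zmax [0.142 0.146 0.149] topmed [0.5355 0.0044 0.1468]
top blue n 2876 uv [505.6 293.3] med [ 0.311 -0.627  0.01 ] zmax [0.005 0.01  0.015] topmed [ 0.3116 -0.6255  0.012 ]
top blue n 16 uv [482.2 306.4] med [ 0.271 -0.555  0.009] zmax [0.004 0.009 0.013] topmed [ 0.2753 -0.5541  0.0113]
recess [ 6.266e-01 -3.000e-04  1.617e-01] [[0.634  0.0017 0.171 ]] [[ 0.6248 -0.0009  0.171 ]]
gap [[0.4778 0.0119 0.163 ]] [[0.4877 0.0058 0.163 ]]
head [0.4858 0.0062 0.1218]
clip [0.5439 0.098  0.085 ]
stand [[0.5414 0.0124 0.    ]] [[0.5456 0.0007 0.    ]]
bottle [[ 0.669 -0.314  0.   ]]
meter [[0.661 0.374 0.   ]]
beaker [[0.453 0.373 0.   ]]
holder [[ 0.472 -0.298  0.   ]]
```

```bash
python3 - <<'E'
from h import *
im={c:cv2.imread(f'pics/{c}0.png') for c in ['scene','top']}; D={c:np.load(f'{c}0.npy') for c in im}
def crop(c,u,v,w,h,s,n):
    M=np.float32([[s,0,-u*s+s/2-.5],[0,s,-v*s+s/2-.5]]); cv2.imwrite('pics/'+n,cv2.warpAffine(im[c],M,(int(w*s),int(h*s)),flags=cv2.INTER_CUBIC))
crop('top',272,155,34,30,18,'knob_t.png'); crop('scene',240,222,34,30,18,'knob_s.png')
crop('top',374,220,34,34,16,'hold_t.png'); crop('scene',126,188,42,50,12,'hold_s.png')
crop('top',250,160,70,100,6,'stand_t.png')
from scipy.optimize import minimize
# stand base cloud fit: segment points in both clouds with z in .008-.016 near stand
for c in im:
    X=cloud(c,D[c]); box=(abs(X[...,0]-.55)<.2)&(abs(X[...,1])<.15)
    m=box&(X[...,2]>.006)&(X[...,2]<.018); q=X[m][:,:2].astype(np.float32)
    r=cv2.minAreaRect(q*1000); print(c,'base',r, m.sum())
    for nm,lo,hi in [('plates',.156,.172),('z>.152',.152,.2)]:
        m=box&(X[...,2]>lo)&(X[...,2]<hi); q=X[m]; 
        for a,b in [(.4,.475),(.475,.5),(.5,.54),(.59,.66)]:
            s=q[(q[:,0]>a)&(q[:,0]<b)]
            if len(s)>5: print(c,nm,a,len(s),s.mean(0).round(4),s[:,0].min().round(4),s[:,0].max().round(4),s[:,1].min().round(4),s[:,1].max().round(4))
    t=X[(abs(X[...,0]-.5)<.3)&(abs(X[...,1])<.3)]; z=t[:,2]; print('table z',np.median(z[abs(z)<.006]))
E
```

```text
scene base ((523.40625, -35.328575134277344), (235.2075958251953, 285.104248046875), 86.77619171142578) 2927
scene plates 0.4 125 [0.464  0.0109 0.1608] 0.4561 0.4691 -0.0261 0.0488
scene plates 0.5 157 [0.5221 0.0083 0.161 ] 0.5135 0.5283 -0.0294 0.0453
scene plates 0.59 321 [0.6346 0.0012 0.1669] 0.6059 0.6561 -0.0231 0.0247
scene z>.152 0.4 170 [0.4642 0.0106 0.159 ] 0.4561 0.4691 -0.0263 0.0488
scene z>.152 0.5 206 [0.5226 0.0081 0.1593] 0.5135 0.5283 -0.0296 0.0453
scene z>.152 0.59 373 [0.6353 0.0013 0.1659] 0.6059 0.6561 -0.0231 0.0247
table z -0.00020854327215369395
top base ((551.1376953125, -3.4207611083984375), (390.84649658203125, 287.9796447753906), 0.9689095616340637) 3029
top plates 0.4 73 [0.4617 0.01   0.1614] 0.4577 0.4655 -0.0259 0.0471
top plates 0.5 97 [0.5194 0.0066 0.1611] 0.5135 0.5242 -0.0283 0.0451
top plates 0.59 167 [6.299e-01 6.000e-04 1.673e-01] 0.6062 0.6541 -0.0228 0.0231
top z>.152 0.4 79 [0.4616 0.011  0.1609] 0.4577 0.4655 -0.0259 0.0471
top z>.152 0.5 101 [0.5193 0.0067 0.1609] 0.5135 0.5242 -0.0283 0.0451
top z>.152 0.59 195 [0.6292 0.0008 0.1675] 0.6062 0.6541 -0.0228 0.0231
table z -0.001183349090222885
```

View pics/knob_t.png

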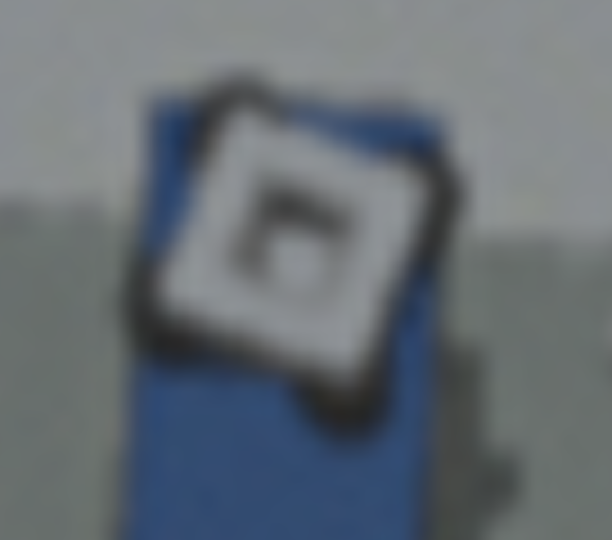

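View pics/knob_s.png

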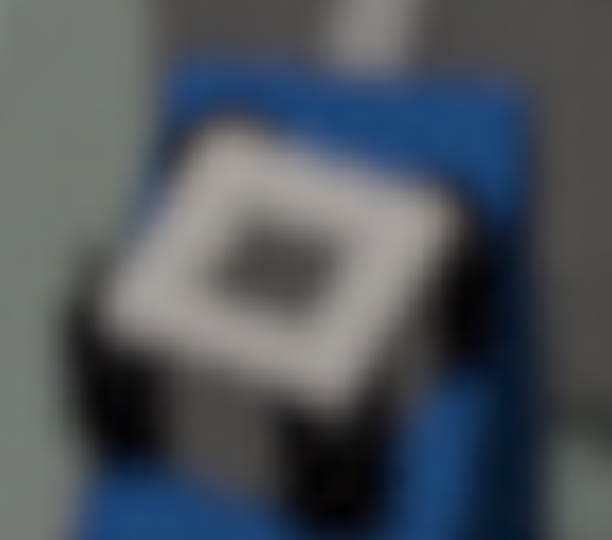

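View pics/hold_t.png

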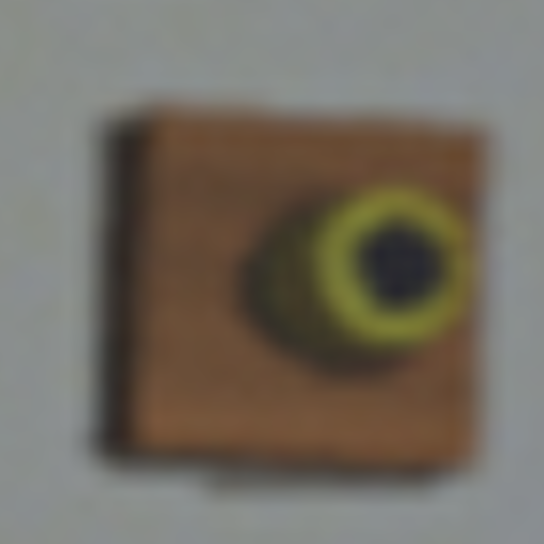

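View pics/hold_s.png

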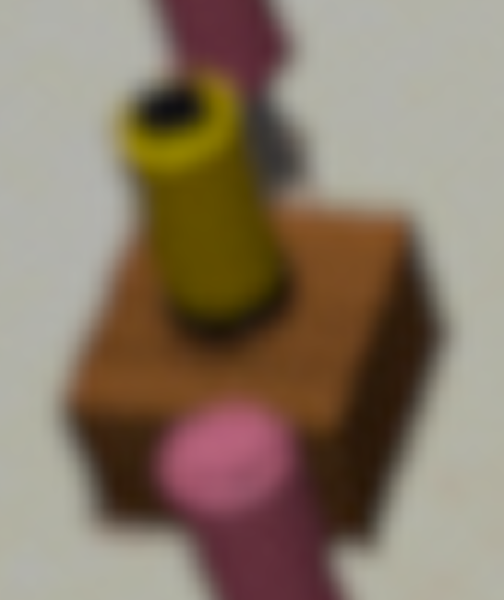

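View pics/stand_t.png

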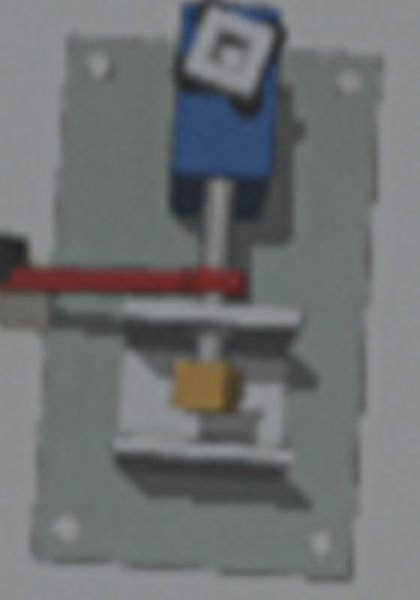

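```bash
python3 - <<'E'
from h import *
from scipy.optimize import least_squares
f=lambda p,u,v,s:np.array([[u+(a-s/2+.5)/s,v+(b-s/2+.5)/s] for a,b in p])
kt=f([(237,108),(425,185),(350,388),(160,300)],272,155,18); ks=f([(210,125),(460,195),(340,405),(105,310)],240,222,18)
rt=f([(295,242)],272,155,18); rs=f([(273,262)],240,222,18)
for c,k,r in [('top',kt,rt),('scene',ks,rs)]:
    q=atz(c,k,.171); print(c,'knob c',q.mean(0).round(4),'recess',atz(c,r,.171).round(4))
    e=[np.degrees(np.arctan2(*(q[(i+1)%4]-q[i])[1::-1]))%90 for i in range(4)]; print(' edge yaw',np.round(e,1),[np.linalg.norm(q[(i+1)%4]-q[i]).round(4) for i in range(4)])
print('tri',tri(['top','scene'],[rt[0],rs[0]]).round(4))
# holder
ht=f([(150,105),(487,128),(475,468),(130,452)],374,220,16); hs=f([(270,205),(410,215),(335,425),(75,400)],126,188,12)
q=atz('top',ht,.04); print('holder t',q.mean(0).round(4),[round(np.degrees(np.arctan2(*(q[(i+1)%4]-q[i])[1::-1]))%90,1) for i in range(4)],[np.linalg.norm(q[(i+1)%4]-q[i]).round(3) for i in range(4)])
capt=f([(397,268)],374,220,16); caps=f([(178,118)],126,188,12)
print('driver top t',atz('top',capt,.1),'s',atz('scene',caps,.1),'tri',tri(['top','scene'],[capt[0],caps[0]]))
bt=f([(68,38),(382,58),(350,578),(33,560)],250,160,6)
q=atz('top',bt,.012); print('base',q.round(4).tolist(),q.mean(0),[np.linalg.norm(q[(i+1)%4]-q[i]).round(3) for i in range(4)])
# front plate top edges, rear plate top edges (z=.163) picks
print(atz('top',f([(122,305),(300,312),(115,440),(292,458)],250,160,6),.163).round(4).tolist())
def st(p): 
    c,s=np.cos(p[2]),np.sin(p[2]); return lambda X:np.array([[p[0]+c*x-s*y,p[1]+s*x+c*y,z] for x,y,z in X])
mb=[(125,75,12),(125,-75,12),(-125,-75,12),(-125,75,12)]; kn=[(90,0,171)]
mb=np.array(mb)/1e3; kn=np.array(kn)/1e3
def res(p):
    F=st(p); return np.r_[(proj('top',F(mb))-bt).ravel(),(proj('top',F(kn))-rt).ravel()*1.5,(proj('scene',F(kn))-rs).ravel()*1.5,
      (F([(-.021,0,.163),(-.079,0,.163)])[:,:2]-[[.5205,.0075],[.4625,.0105]]).ravel()/.002]
r=least_squares(res,[.54,.005,-.05]); print(r.x,r.fun.round(2))
F=st(r.x); print('gap',F([(-.0505,0,.163)]),'knob',F(kn)); np.save('stand.npy',r.x)
E
```

```text
top knob c [0.6293 0.0009 0.171 ] recess [[6.298e-01 6.000e-04 1.710e-01]]
 edge yaw [67.8 70.3 65.3 68.9] [np.float64(0.0287), np.float64(0.031), np.float64(0.0295), np.float64(0.0296)]
scene knob c [0.6298 0.0009 0.171 ] recess [[6.304e-01 3.000e-04 1.710e-01]]
 edge yaw [72.7 70.1 65.8 71.3] [np.float64(0.0304), np.float64(0.0323), np.float64(0.0298), np.float64(0.0287)]
tri [6.299e-01 4.000e-04 1.704e-01]
holder t [ 0.4632 -0.2956  0.04  ] [np.float64(86.5), np.float64(86.7), np.float64(87.6), np.float64(85.7)] [np.float64(0.059), np.float64(0.059), np.float64(0.06), np.float64(0.06)]
driver top t [[ 0.46286758 -0.29552088  0.1       ]] s [[ 0.46630891 -0.29409696  0.1       ]] tri [ 0.46302166 -0.29609907  0.09649791]
base [[0.6676, 0.0737, 0.012], [0.6592, -0.0763, 0.012], [0.4118, -0.061, 0.012], [0.4192, 0.0873, 0.012]] [0.53945509 0.00594432 0.012     ] [np.float64(0.15), np.float64(0.248), np.float64(0.148), np.float64(0.249)]
[[0.522, 0.0453, 0.163], [0.5197, -0.0296, 0.163], [0.4652, 0.0477, 0.163], [0.4582, -0.0264, 0.163]]
[ 0.54037738  0.00585485 -0.05847011] [ 0.12 -0.68  0.01 -0.53  0.27  0.22 -0.26 -0.28 -0.   -0.27  0.21 -0.1
 -0.54 -0.21 -0.49 -0.01]
gap [[0.48996368 0.00880591 0.163     ]] knob [[6.30223583e-01 5.95537724e-04 1.71000000e-01]]
```

Request:
arm_command(
  commands=[
    [1, 35, -48, 0, -6],
    [1, 35, -48, 0, -6],
    [1, 35, -48, 0, -6],
    [1, 35, -48, 0, -6],
    [1, 35, -48, 0, -6],
    [1, 35, -48, 0, -6],
  ],
)

```text
t: 2.05
ee_pos: [0.4439, 0.3146, 0.2645]
ee_rot: [3.137, -0.004, 2.137]
force: [1.0, -0.2, 0.0]
gripper_width: 0.0884
```

Request:
arm_command(
  commands=[
    [1, 2, -57, 0, -6],
    [1, 2, -57, 0, -6],
    [1, 2, -57, 0, -6],
    [1, 2, -57, 0, -6],
    [1, 2, -57, 0, -6],
    [1, 2, -57, 0, -6],
    [1, 2, -57, 0, -6],
    [1, 2, -57, 0, -6],
  ],
)

```text
t: 3.05
ee_pos: [0.4629, -0.1558, 0.2673]
ee_rot: [3.127, -0.006, 1.27]
force: [1.5, 0.2, -0.9]
gripper_width: 0.088
```

Request:
arm_command(
  commands=[
    [1, 0, -50, 0, -6],
    [1, 0, -50, 0, -6],
    [1, 0, -30, 0, -5],
    [1, 0, 0, 0, 0],
  ],
)

```text
t: 3.55
ee_pos: [0.4619, -0.2947, 0.2685]
ee_rot: [3.123, -0.005, 0.956]
force: [0.5, 1.1, 0.0]
gripper_width: 0.0882
```

Request:
arm_command(
  commands=[
    [1, 1, -1, -45, 0],
    [1, 0, 0, -45, 0],
    [1, 0, 0, -45, 0],
    [1, 0, 0, -36, 0],
    [1, 0, 0, -20, 0],
    [1, 0, 0, 0, 0],
  ],
)

```text
t: 4.3
ee_pos: [0.4665, -0.2862, 0.0729]
ee_rot: [3.123, -0.012, 0.974]
force: [-0.3, 1.0, 1.1]
gripper_width: 0.0882
```

Request:
arm_command(
  commands=[
    [1, -3, -9, 4, 0],
    [1, 0, 0, 0, 0],
  ],
)

```text
t: 4.55
ee_pos: [0.4647, -0.2954, 0.0791]
ee_rot: [3.121, -0.013, 0.976]
force: [-0.3, 0.3, -0.2]
gripper_width: 0.088
```

```bash
cat >> h.py <<'E'
def crop(im,u,v,w,h,s,n):
    M=np.float32([[s,0,-u*s+s/2-.5],[0,s,-v*s+s/2-.5]]); cv2.imwrite('pics/'+n,cv2.warpAffine(im,M,(int(w*s),int(h*s)),flags=cv2.INTER_CUBIC))
E
python3 - <<'E'
from h import *
s=ctrl.read_state(); print(s['ee_pos'],s['ee_rot'],s['t'])
im,d=ctrl.get_image('scene'); crop(im,90,130,110,110,5.4,'grasp_s.png')
E
```

```text
[ 0.46467293 -0.29542816  0.07907027] [ 3.12085188 -0.01303146  0.97614909] 4.55
```

View pics/grasp_s.png

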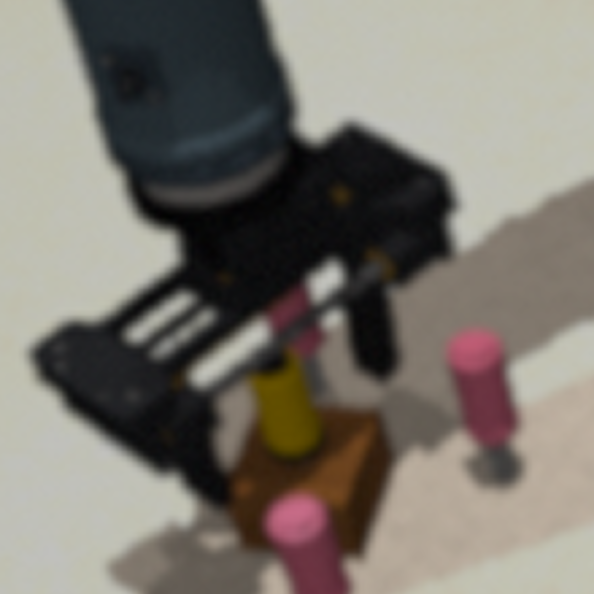

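The open fingers straddle the yellow driver (crop (285,400), image about (142,204)), clear of the pink ones. I'll close on it.

Request:
arm_command(
  commands=[
    [-1, -1, 0, -1, 0],
    [-1, 0, 0, 0, 0],
    [-1, 0, 0, 0, 0],
    [-1, 0, 0, 0, 0],
    [-1, 0, 0, 0, 0],
    [-1, 0, 0, 0, 0],
  ],
)

```text
t: 5.35
ee_pos: [0.4646, -0.2947, 0.0788]
ee_rot: [3.12, -0.014, 0.977]
force: [-1.0, 0.3, -0.7]
gripper_width: 0.0298
```

Request:
arm_command(
  commands=[
    [-1, 0, 0, 0, 0],
    [-1, 0, 0, 0, 0],
    [-1, 0, 0, 0, 0],
  ],
)

```text
t: 5.72
ee_pos: [0.4646, -0.2947, 0.0788]
ee_rot: [3.12, -0.014, 0.977]
force: [-0.2, 0.1, 0.5]
gripper_width: 0.0256
```

Request:
arm_command(
  commands=[
    [-1, 0, 0, 12, 0],
    [-1, 0, 0, 12, 0],
    [-1, 0, 0, 12, 0],
    [-1, 0, 0, 12, 0],
    [-1, 0, 0, 30, 0],
    [-1, 0, 0, 40, 0],
    [-1, 0, 0, 40, 0],
    [-1, 0, 0, 40, 0],
  ],
)

```text
t: 6.72
ee_pos: [0.4623, -0.2935, 0.285]
ee_rot: [3.124, -0.014, 0.976]
force: [0.4, -0.0, -0.2]
gripper_width: 0.0251
```

Request:
arm_command(
  commands=[
    [-1, 28, 49, 0, -3],
    [-1, 28, 49, 0, -3],
    [-1, 28, 49, 0, -3],
    [-1, 28, 49, 0, -3],
    [-1, 28, 49, 0, -3],
    [-1, 28, 49, 0, -3],
    [-1, 0, 0, 0, 0],
  ],
)

```text
t: 7.6
ee_pos: [0.6339, 0.0089, 0.2946]
ee_rot: [3.114, -0.02, 0.647]
force: [0.0, -0.7, -1.0]
gripper_width: 0.0253
```

```bash
python3 - <<'E'
from h import *
s=ctrl.read_state(); print(s['ee_pos'],s['ee_rot'],s['t'])
im,d=ctrl.get_image('scene'); np.save('s2.npy',d); cv2.imwrite('pics/s2.png',im); crop(im,215,130,100,130,4.6,'ins_s.png')
im,d=ctrl.get_image('top'); cv2.imwrite('pics/t2.png',im);crop(im,260,130,60,60,9,'ins_t.png')
E
```

```text
[0.63390135 0.00889099 0.29463323] [ 3.11390258 -0.01990075  0.64703358] 7.6
```

View pics/ins_s.png

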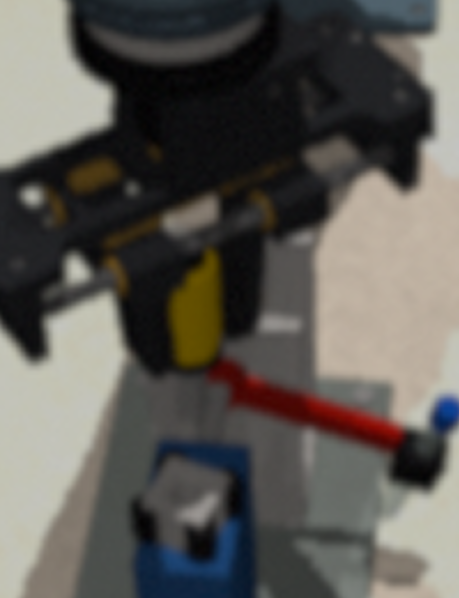

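View pics/ins_t.png

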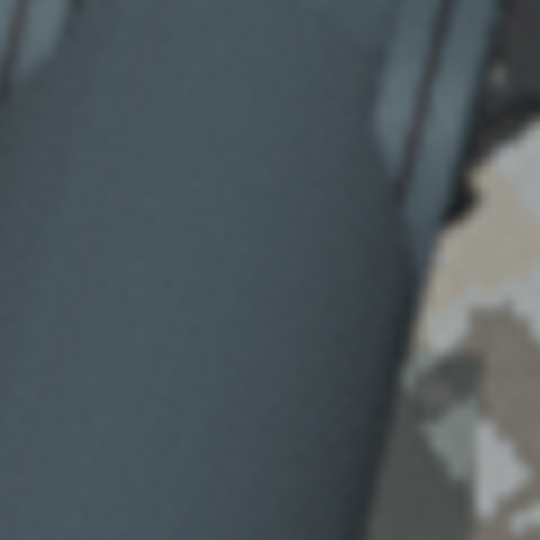

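Request:
arm_command(
  commands=[
    [-1, -3, -8, 0, 1],
    [-1, 0, 0, -20, 0],
    [-1, 0, 0, -18, 0],
    [-1, 0, 0, 0, 0],
  ],
)

```text
t: 8.2
ee_pos: [0.6266, -0.014, 0.2579]
ee_rot: [3.111, -0.018, 0.65]
force: [0.1, 0.7, -1.0]
gripper_width: 0.0252
```

```bash
cat > look.py <<'E'
from h import *
import sys
s=ctrl.read_state(); T=s['ee_pos']; print(T,s['ee_rot'],s['t'],s['force'])
n=sys.argv[1]
im,d=ctrl.get_image('scene'); cv2.imwrite(f'pics/{n}.png',im); 
y=s['ee_rot'][2]; off=-.0015*np.array([np.cos(y),np.sin(y)]); ax=T[:2]+off; tz=T[2]-.069
a=np.arange(0,2*np.pi,.05)
S=8;u,v=225,190
M=np.float32([[S,0,-u*S+S/2-.5],[0,S,-v*S+S/2-.5]]); I=cv2.warpAffine(im,M,(560,560),flags=2)
J=I.copy()
def dr(P,col): cv2.polylines(J,[np.int32(((proj('scene',P)-[u,v])*S+S/2)*8)],False,col,1,cv2.LINE_AA,3)
dr(np.c_[ax[0]+.013*np.cos(a),ax[1]+.013*np.sin(a),0*a+tz+.034],(0,255,0))
dr(np.array([[ax[0],ax[1],tz],[ax[0],ax[1],tz+.06]]),(255,0,255))
dr(np.array([[.63,.0005,.171],[.63,.0005,.2]]),(0,0,255))
cv2.imwrite(f'pics/{n}_c.png',np.hstack([I[:,:400],J[:,:400]]))
E
python3 look.py a3
```

```text
[ 0.62655836 -0.0140173   0.25791104] [ 3.11059188 -0.01796729  0.64995395] 8.2 [ 0.08650823  0.73019428 -1.00786658]
```

View pics/a3_c.png

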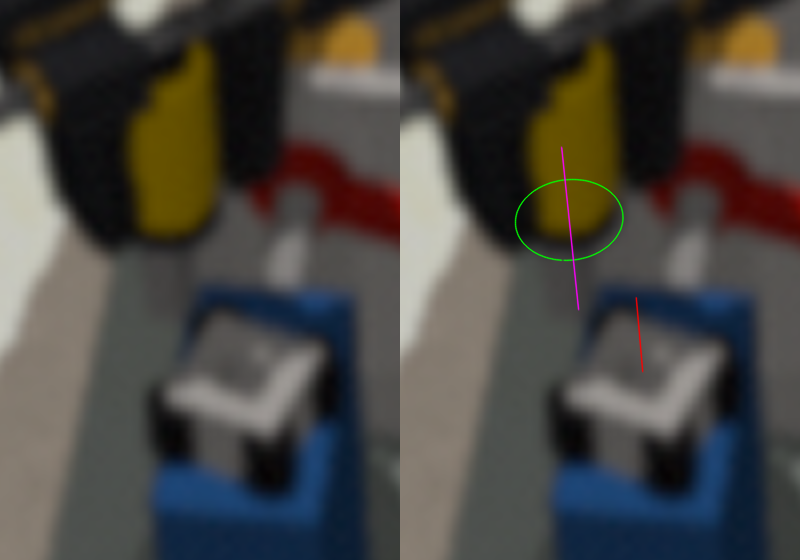

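Request:
arm_command(
  commands=[
    [-1, 3, 8, 0, 0],
    [-1, 1, 6, 0, 0],
    [-1, 0, 0, 0, 0],
    [-1, 0, 0, 0, 0],
  ],
)

```text
t: 8.75
ee_pos: [0.6325, 0.0011, 0.2606]
ee_rot: [3.108, -0.022, 0.651]
force: [-0.7, -0.4, -1.6]
gripper_width: 0.0256
```

Request:
arm_command(
  commands=[
    [-1, -1, 0, -5, 0],
    [-1, 0, 0, -5, 0],
    [-1, 0, 0, 0, 0],
  ],
)

```text
t: 9.12
ee_pos: [0.6311, 0.001, 0.2497]
ee_rot: [3.108, -0.021, 0.651]
force: [-0.1, 1.1, -0.9]
gripper_width: 0.0253
```

```bash
python3 look.py a4
```

```text
[0.63111469 0.00096047 0.24970607] [ 3.10834702 -0.02103659  0.65082959] 9.125 [-0.13572985  1.12927668 -0.85429813]
```

View pics/a4_c.png

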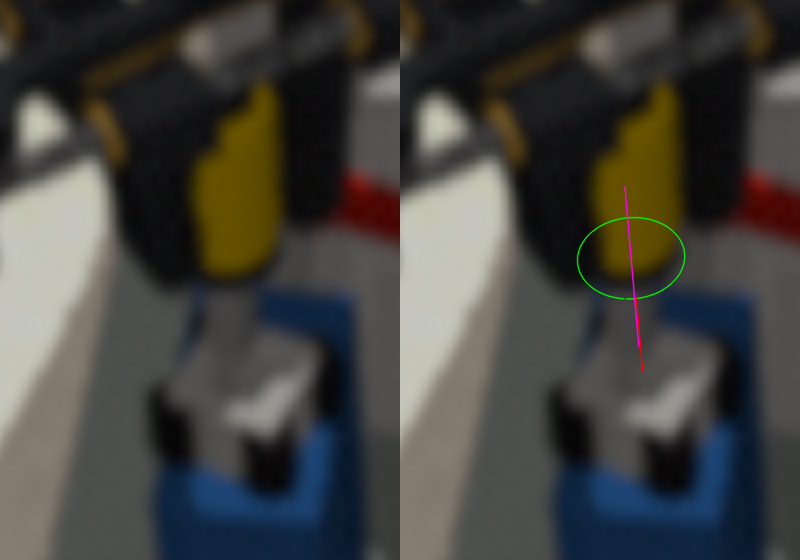

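```bash
python3 - <<'E'
from h import *
a=np.arange(0,2*np.pi,.05);S=8
def ov(f,ax,tz,u,v):
    im=cv2.imread(f); M=np.float32([[S,0,-u*S+S/2-.5],[0,S,-v*S+S/2-.5]]); I=cv2.warpAffine(im,M,(400,560),flags=2); I=cv2.convertScaleAbs(I,alpha=2.0); J=I.copy()
    for z in (.034,.090):
        P=np.c_[ax[0]+.013*np.cos(a),ax[1]+.013*np.sin(a),0*a+tz+z]
        cv2.polylines(J,[np.int32(((proj('scene',P)-[u,v])*S+S/2)*8)],False,(0,255,0),1,cv2.LINE_AA,3)
    return J
A=ov('pics/scene0.png',(.4632,-.2956),.010,120,175)
B=ov('pics/a4.png',(.6299,.0),.2497-.069,225,190)
cv2.imwrite('pics/cmp.png',np.hstack([A,B]))
E
```

```text
(no output)
```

View pics/cmp.png

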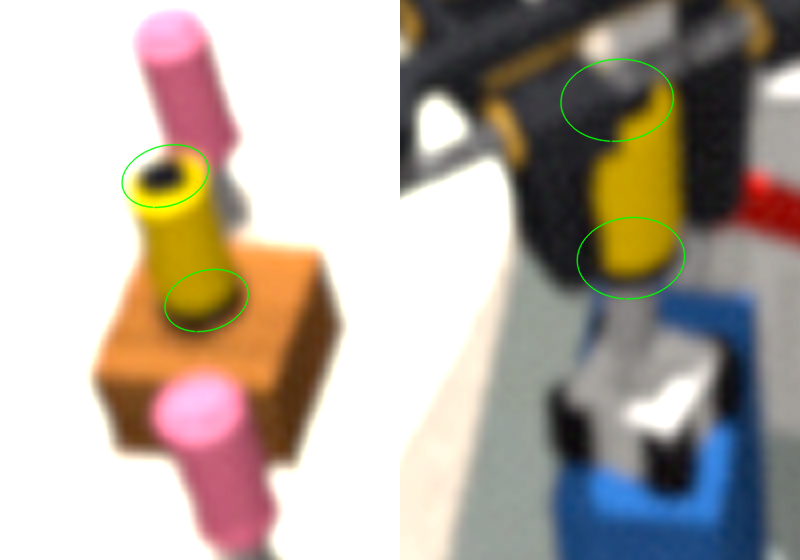

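```bash
python3 - <<'E'
from h import *
im,d=ctrl.get_image('scene'); X=cloud('scene',d); np.save('d4.npy',d)
s=ctrl.read_state(); print(s['ee_pos'],s['t'])
crop(cv2.convertScaleAbs(im,alpha=2.2),245,218,24,24,25,'shank.png')
for lo,hi in [(.174,.18),(.18,.186),(.186,.192),(.192,.198),(.198,.206),(.206,.212),(.212,.218),(.218,.226),(.226,.234),(.234,.242)]:
    m=(abs(X[...,0]-.63)<.03)&(abs(X[...,1])<.03)&(X[...,2]>lo)&(X[...,2]<hi)
    hsv=cv2.cvtColor(im,cv2.COLOR_BGR2HSV); ye=(hsv[...,0]>20)&(hsv[...,0]<35)&(hsv[...,1]>120)
    if lo>.21: m&=ye
    q=X[m]; 
    if len(q)>3: print(lo,len(q),np.median(q,0).round(4),q[:,0].min().round(4),q[:,0].max().round(4),q[:,1].min().round(4),q[:,1].max().round(4))
o=proj('scene',[[.63,0,.18]])
print(o, proj('scene',[[.64,0,.18]])-o,proj('scene',[[.63,0.01,.18]])-o,proj('scene',[[.63,0,.19]])-o)
E
```

```text
[0.63141141 0.00085535 0.25018205] 9.225
0.18 10 [ 0.6345 -0.0009  0.183 ] 0.628 0.6373 -0.0062 0.0035
0.186 13 [6.343e-01 5.000e-04 1.885e-01] 0.6286 0.6364 -0.0059 0.0041
0.192 14 [ 0.6347 -0.0022  0.1958] 0.6306 0.6375 -0.0076 0.0044
0.198 18 [ 0.634  -0.0008  0.2019] 0.6299 0.6368 -0.0071 0.0046
0.218 17 [0.6412 0.0048 0.2237] 0.6328 0.6436 -0.0027 0.0117
0.226 31 [0.6404 0.0051 0.2299] 0.6271 0.6495 -0.0053 0.0137
0.234 37 [0.6408 0.0038 0.2384] 0.626 0.6496 -0.0049 0.014
[[254.29776066 233.07570559]] [[-0.4483773   3.90814995]] [[5.00000439 0.16108568]] [[-0.28164114 -3.21033199]]
```

View pics/shank.png

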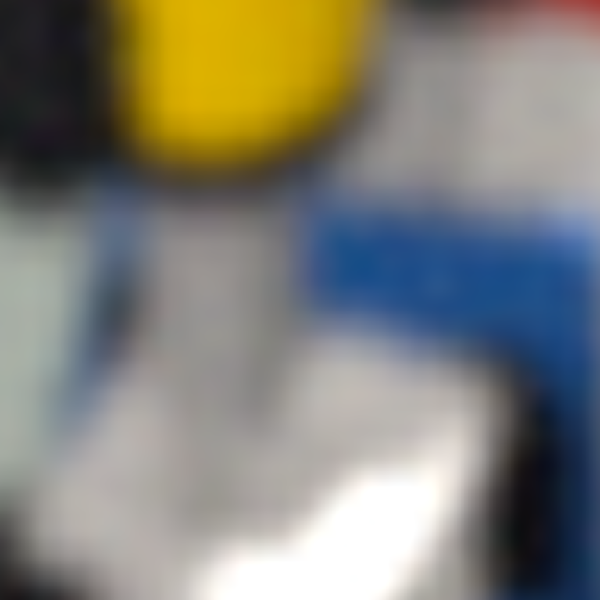

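Request:
arm_command(
  commands=[
    [-1, 0, 1.5, 0, 0],
    [-1, 0, 0, -4, 0],
    [-1, 0, 0, -4, 0],
    [-1, 0, 0, -4, 0],
    [-1, 0, 0, 0, 0],
  ],
)

```text
t: 9.85
ee_pos: [0.6314, 0.0025, 0.2374]
ee_rot: [3.108, -0.022, 0.651]
force: [0.3, -0.5, -1.4]
gripper_width: 0.0251
```

Request:
arm_command(
  commands=[
    [-1, 0, 0, -4, 0],
    [-1, 0, 0, -4, 0],
    [-1, 0, 0, -4, 0],
    [-1, 0, 0, 0, 0],
  ],
)

```text
t: 10.35
ee_pos: [0.6314, 0.0025, 0.2244]
ee_rot: [3.108, -0.022, 0.651]
force: [-0.3, -0.5, -0.1]
gripper_width: 0.0255
```

Request:
arm_command(
  commands=[
    [-1, 0, 0, -3, 0],
    [-1, 0, 0, -2, 0],
    [-1, 0, 0, -1, 0],
    [-1, 0, 0, 0, 0],
  ],
)

```text
t: 10.85
ee_pos: [0.6319, 0.0024, 0.22]
ee_rot: [3.108, -0.023, 0.651]
force: [0.5, -0.9, -0.9]
gripper_width: 0.0252
```

Request:
arm_command(
  commands=[
    [-1, 0, 0, -2, 0],
    [-1, 0, 0, -1, 0],
    [-1, 0, 0, 0, 0],
  ],
)

```text
t: 11.22
ee_pos: [0.6323, 0.0022, 0.22]
ee_rot: [3.109, -0.025, 0.65]
force: [-1.1, -0.2, -0.4]
gripper_width: 0.0253
```

```bash
python3 look.py a5
```

```text
[0.63229966 0.00223762 0.21995868] [ 3.10881195 -0.02518579  0.65044644] 11.225 [-1.08402343 -0.21873792 -0.43359729]
```

View pics/a5_c.png

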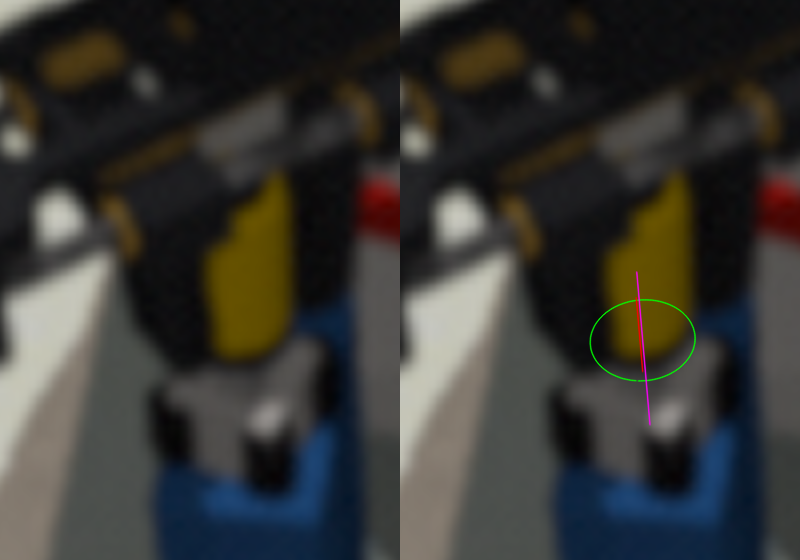

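Request:
arm_command(
  commands=[
    [0.3, 0, 0, 1, 0],
    [0.3, 0, 0, 0, 0],
    [0.3, 0, 0, 0, 0],
    [0.3, 0, 0, 0, 0],
    [0.3, 0, 0, 0, 0],
  ],
)

```text
t: 11.9
ee_pos: [0.6327, 0.0023, 0.2202]
ee_rot: [3.108, -0.025, 0.651]
force: [0.8, -0.3, -0.8]
gripper_width: 0.0573
```

```bash
python3 look.py a6
```

```text
[0.63267995 0.00233255 0.22022716] [ 3.10796022 -0.02530901  0.65062211] 11.9 [ 0.81515459 -0.34305434 -0.80088674]
```

View pics/a6_c.png

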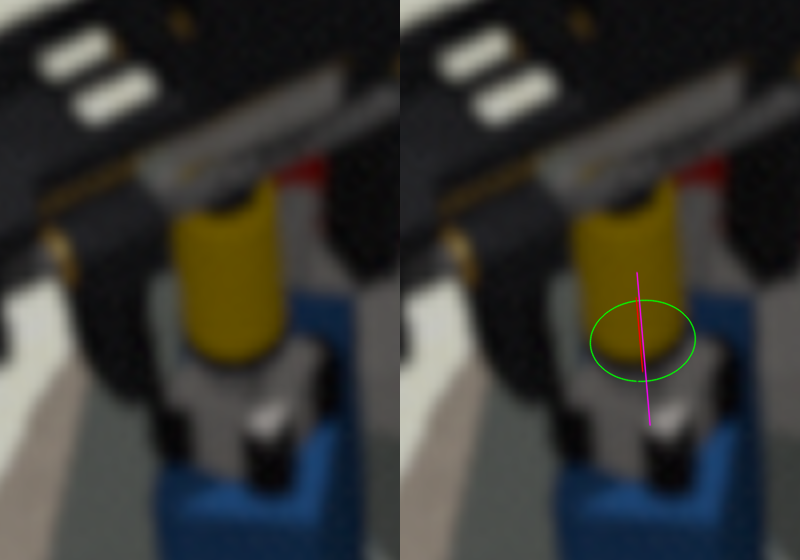

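Driver stands home in the knob, released. I'll raise the hand.

Request:
arm_command(
  commands=[
    [0.3, 0, 0, 15, 0],
    [0.3, 0, 0, 20, 0],
    [0.3, 0, 0, 30, 0],
    [0.3, 0, 0, 20, 0],
    [0.3, 0, 0, 0, 0],
  ],
)

```text
t: 12.58
ee_pos: [0.6331, 0.0017, 0.3119]
ee_rot: [3.106, -0.028, 0.65]
force: [0.9, 0.3, -1.0]
gripper_width: 0.0573
```

```bash
python3 - <<'E'
from h import *
p=np.load('stand.npy'); F=lambda x,y:(p[0]+np.cos(p[2])*x-np.sin(p[2])*y,p[1]+np.sin(p[2])*x+np.cos(p[2])*y)
print('bolt',F(-.0505,0),'yaw',np.degrees(p[2]))
# arm angle from scene0 picture: red arm
im=cv2.imread('pics/scene0.png'); X=cloud('scene',np.load('scene0.npy')); hsv=cv2.cvtColor(im,cv2.COLOR_BGR2HSV); H,S=hsv[...,0],hsv[...,1]
m=((H>176)|(H<4))&(S>150)&(abs(X[...,1])<.15)&(abs(X[...,0]-.54)<.04)
q=X[m]; yl=-(q[:,0]-p[0])*np.sin(p[2])+(q[:,1]-p[1])*np.cos(p[2]); 
for a,b in [(0,.02),(.02,.04),(.04,.06),(.06,.08),(.08,.1)]:
    k=(yl>a)&(yl<b); print(a,q[k,2].mean().round(4),q[k,2].max().round(4),k.sum())
k=(yl>.02); print('slope',np.polyfit(yl[k],q[k,2],1))
E
```

```text
bolt (np.float64(0.48996368254674877), np.float64(0.008805908575517886)) yaw -3.3500907221945573
0 0.1394 0.1492 59
0.02 0.1288 0.1356 61
0.04 0.1221 0.1313 53
0.06 0.114 0.121 50
0.08 0.1096 0.1143 19
slope [-0.3612681  0.1399071]
```

Request:
arm_command(
  commands=[
    [0.3, -24, 1, 0, -8],
    [0.3, -30, 1, 0, -8],
    [0.3, -30, 1, 0, -8],
    [0.3, -30, 1, 0, -8],
    [0.3, -20, 1, 0, -8],
    [0.3, 0, 0, 0, 0],
    [0.3, 0, 0, 0, 0],
  ],
)

```text
t: 13.45
ee_pos: [0.4942, 0.007, 0.3092]
ee_rot: [3.106, -0.024, -0.066]
force: [0.7, 0.1, -0.3]
gripper_width: 0.0572
```

Request:
arm_command(
  commands=[
    [0.3, -4, 2, -25, 0],
    [0.3, 0, 0, -25, 0],
    [0.3, 0, 0, -25, 0],
    [0.3, 0, 0, -25, 0],
    [0.3, 0, 0, -10, 0],
    [0.3, 0, 0, 0, 0],
  ],
)

```text
t: 14.2
ee_pos: [0.4959, 0.008, 0.1961]
ee_rot: [3.105, -0.029, -0.054]
force: [-0.2, 0.9, 0.3]
gripper_width: 0.0573
```

```bash
cat > look2.py <<'E'
from h import *
import sys
n=sys.argv[1]; s=ctrl.read_state(); print(s['ee_pos'],s['ee_rot'],s['t'],s['force'],s['wrist_torque'],s['gripper_width'])
im,d=ctrl.get_image('scene'); cv2.imwrite(f'pics/{n}.png',im); crop(im,210,140,130,120,6,n+'_c.png')
p=np.load('stand.npy'); X=cloud('scene',d); hsv=cv2.cvtColor(im,cv2.COLOR_BGR2HSV); H,S=hsv[...,0],hsv[...,1]
m=((H>174)|(H<5))&(S>120)&(abs(X[...,1])<.15)&(abs(X[...,0]-.54)<.04)
q=X[m]; yl=-(q[:,0]-p[0])*np.sin(p[2])+(q[:,1]-p[1])*np.cos(p[2]); k=(yl>.02)&(yl<.1)
print('arm slope',np.arctan(np.polyfit(yl[k],q[k,2],1)[0]).round(3),k.sum())
E
python3 look2.py b1
```

```text
[0.49591604 0.00795485 0.19613443] [ 3.10452146 -0.02891299 -0.05432901] 14.2 [-0.17445826  0.91163633  0.3355764 ] [0.02266215 0.25910617 0.03950018] 0.057263539114887727
arm slope -0.343 218
```

View pics/b1_c.png

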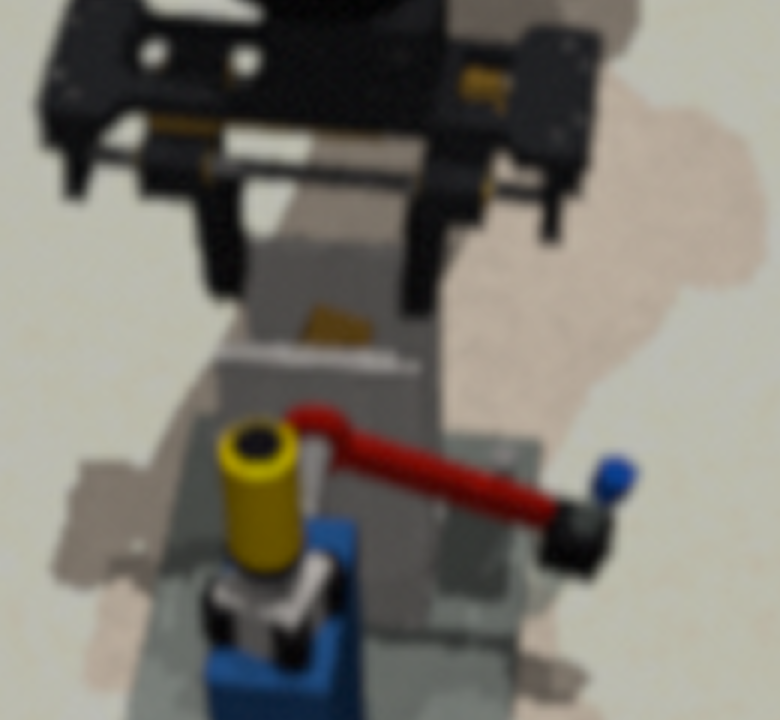

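Request:
arm_command(
  commands=[
    [0.3, -5, 1, 0, 0],
    [0.3, 0, 0, 0, 0],
    [0.3, -1, 0, -12, 0],
    [0.3, 0, 0, -15, 0],
    [0.3, 0, 0, -15, 0],
    [0.3, 0, 0, -15, 0],
    [0.3, 0, 0, 0, 0],
  ],
)

```text
t: 15.12
ee_pos: [0.4902, 0.0095, 0.1365]
ee_rot: [3.106, -0.031, -0.053]
force: [-0.3, -0.0, -0.4]
gripper_width: 0.0572
```

```bash
python3 look2.py b2
```

```text
[0.49024086 0.00947964 0.13648816] [ 3.10583147 -0.03114132 -0.05304566] 15.125 [-0.34838678 -0.01862837 -0.35775089] [ 0.01993452  0.20506522 -0.00949819] 0.057237556914130315
arm slope -0.342 218
```

View pics/b2_c.png

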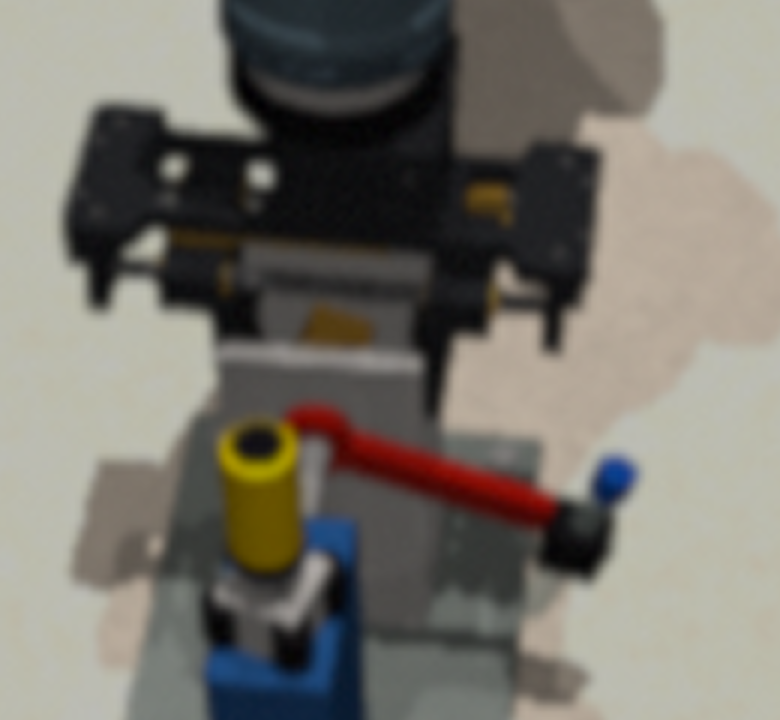

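Request:
arm_command(
  commands=[
    [0.3, 0, -5, 0, 0],
    [0.3, 0, -5, 0, 0],
    [0.3, 0, -2, 0, 0],
    [0.3, 0, 0, 0, 0],
  ],
)

```text
t: 15.68
ee_pos: [0.4917, -0.0039, 0.1383]
ee_rot: [3.106, -0.035, -0.054]
force: [-0.3, 0.4, -0.3]
gripper_width: 0.0573
```

Request:
arm_command(
  commands=[
    [0.3, -1, -1, 1, 0],
    [0.3, 0, -1, 1.5, 0],
    [0.3, 0, -1, 1.5, 0],
    [0.3, 0, 0, 0, 0],
  ],
)

```text
t: 16.18
ee_pos: [0.4906, -0.0064, 0.1427]
ee_rot: [3.107, -0.035, -0.053]
force: [-0.6, 0.7, -0.6]
gripper_width: 0.0575
```

```bash
python3 look2.py b3
```

```text
[ 0.49063446 -0.00641385  0.14266494] [ 3.10699369 -0.0347438  -0.05304682] 16.175 [-0.57548569  0.74188694 -0.58461618] [ 0.08708969  0.17894925 -0.02587938] 0.05746483492896463
arm slope -0.305 214
```

Request:
arm_command(
  commands=[
    [0.3, 0, -1, 1.5, 0],
    [0.3, 0, -1, 1.5, 0],
    [0.3, 0, 0, 0, 0],
  ],
)

```text
t: 16.6
ee_pos: [0.4904, -0.0073, 0.1454]
ee_rot: [3.108, -0.034, -0.052]
force: [0.6, 0.6, -1.6]
gripper_width: 0.0573
```

```bash
python3 look2.py b4
```

```text
[ 0.49038426 -0.00725377  0.14539794] [ 3.10806662 -0.03365594 -0.05176823] 16.6 [ 0.62958318  0.58761403 -1.55496728] [0.21925715 0.14356885 0.0131291 ] 0.057292972332525886
arm slope -0.194 219
```

Request:
arm_command(
  commands=[
    [0.3, 0, -1, 1.5, 0],
    [0.3, 0, -1.5, 1.5, 0],
    [0.3, 0, 0, 0, 0],
  ],
)

```text
t: 17.02
ee_pos: [0.4902, -0.0076, 0.148]
ee_rot: [3.11, -0.032, -0.05]
force: [0.1, 2.5, -2.6]
gripper_width: 0.0572
```

```bash
python3 look2.py b5
```

```text
[ 0.49016621 -0.00758812  0.148005  ] [ 3.1104688  -0.03232223 -0.05003313] 17.025 [ 0.10201349  2.45658378 -2.63608559] [ 0.45619042  0.12346278 -0.01225454] 0.05721609174042838
arm slope -0.079 217
```

Request:
arm_command(
  commands=[
    [0.3, 0, -1.5, 1.5, 0],
    [0.3, 0, -1.5, 0.5, 0],
    [0.3, 0, 0, 0, 0],
  ],
)

```text
t: 17.45
ee_pos: [0.49, -0.0077, 0.1495]
ee_rot: [3.114, -0.031, -0.048]
force: [-0.3, 3.4, -2.3]
gripper_width: 0.0574
```

```bash
python3 look2.py b6
```

```text
[ 0.49003313 -0.00765694  0.14951548] [ 3.11389594 -0.03091992 -0.04781248] 17.45 [-0.28587672  3.37647931 -2.253288  ] [ 0.56256427  0.17458421 -0.01812928] 0.05735745875041887
arm slope -0.044 220
```

Request:
arm_command(
  commands=[
    [0.2, 0, 1.5, 0, 0],
    [0.1, 0, 1.5, 0, 0],
    [0.0, 0, 1.5, 0, 0],
  ],
)

```text
t: 17.88
ee_pos: [0.4904, -0.0011, 0.1496]
ee_rot: [3.116, -0.031, -0.046]
force: [0.2, 2.9, -3.0]
gripper_width: 0.0443
```

```bash
python3 look2.py b7
```

```text
[ 0.49038473 -0.00108408  0.14957334] [ 3.11633667 -0.03082176 -0.0464759 ] 17.875 [ 0.19637387  2.90488059 -3.02385819] [ 0.58291067  0.12283371 -0.00560669] 0.044265123074619495
arm slope -0.058 227
```

Request:
arm_command(
  commands=[
    [-0.1, 0, 1.5, 0, 0],
    [-0.2, 0, 1.5, 0, 0],
    [-0.3, 0, 1.5, 0, 0],
  ],
)

```text
t: 18.3
ee_pos: [0.4907, 0.0054, 0.1497]
ee_rot: [3.119, -0.031, -0.045]
force: [0.7, 3.7, -2.8]
gripper_width: 0.0309
```

```bash
python3 look2.py b8
```

```text
[0.49069089 0.00542624 0.14965385] [ 3.11853243 -0.03074103 -0.0449157 ] 18.3 [ 0.71011227  3.71635105 -2.81734632] [0.70956405 0.11803695 0.00214674] 0.030867221255069716
arm slope -0.048 221
```

Held flush and near level, so now I'll close fully.

Request:
arm_command(
  commands=[
    [-0.4, 0, 1.5, 0, 0],
    [-0.5, 0, 1.2, 0, 0],
    [-1, 0, 0, 0, 0],
    [-1, 0, 0, 0, 0],
    [-1, 0, 0, 0, 0],
    [-1, 0, 0, 0, 0],
  ],
)

```text
t: 19.1
ee_pos: [0.4908, 0.0086, 0.1497]
ee_rot: [3.119, -0.031, -0.045]
force: [0.5, 4.8, -2.7]
gripper_width: 0.024
```

```bash
python3 look2.py b9; sleep 0; python3 - <<'E'
from h import *
im=cv2.imread('pics/b9.png'); crop(im,225,190,50,60,10,'drv9.png')
E
```

```text
[0.49081904 0.0085632  0.14967925] [ 3.11911599 -0.03094397 -0.04529643] 19.1 [ 0.47418116  4.77494448 -2.71082127] [ 0.92191632  0.07302461 -0.05179387] 0.023976422440531355
arm slope -0.038 225
```

View pics/b9_c.png

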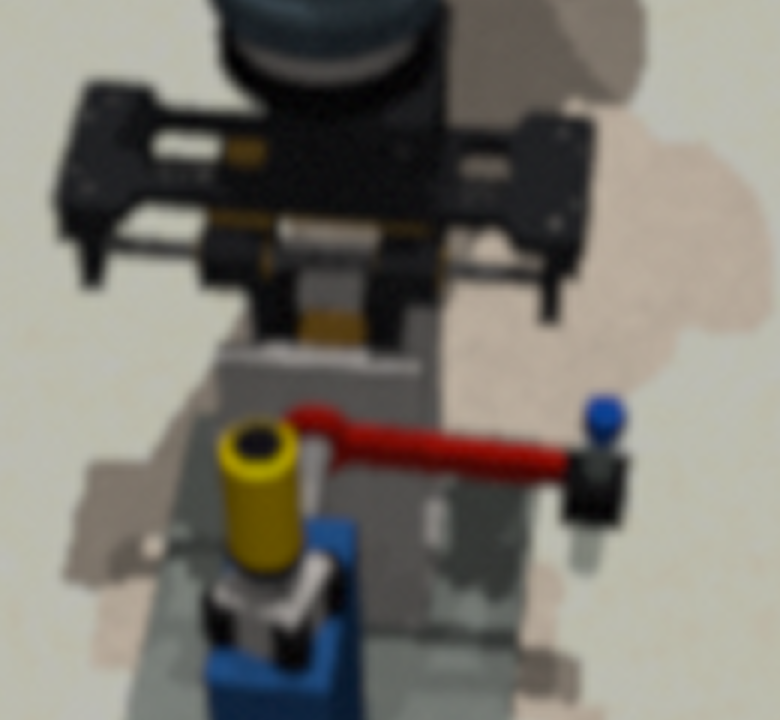

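Request:
arm_command(
  commands=[
    [-1, 0, 0, 0, 0],
    [-1, 0, 0, 0, 0],
    [-1, 0, 0, 0, 0],
    [-1, 0, 0, 0, 0],
    [-1, 0, 0, 0, 0],
    [-1, 0, 0, 0, 0],
  ],
)

```text
t: 19.9
ee_pos: [0.4908, 0.0086, 0.1497]
ee_rot: [3.119, -0.031, -0.045]
force: [0.8, 4.9, -4.2]
gripper_width: 0.0241
```

```bash
python3 look2.py b10
```

```text
[0.49081558 0.00855627 0.14968226] [ 3.11913409 -0.03095976 -0.04534296] 19.9 [ 0.79325482  4.91576062 -4.1840339 ] [ 0.94680544  0.10318567 -0.00615282] 0.024132365289727137
arm slope -0.035 223
```

View pics/b10_c.png

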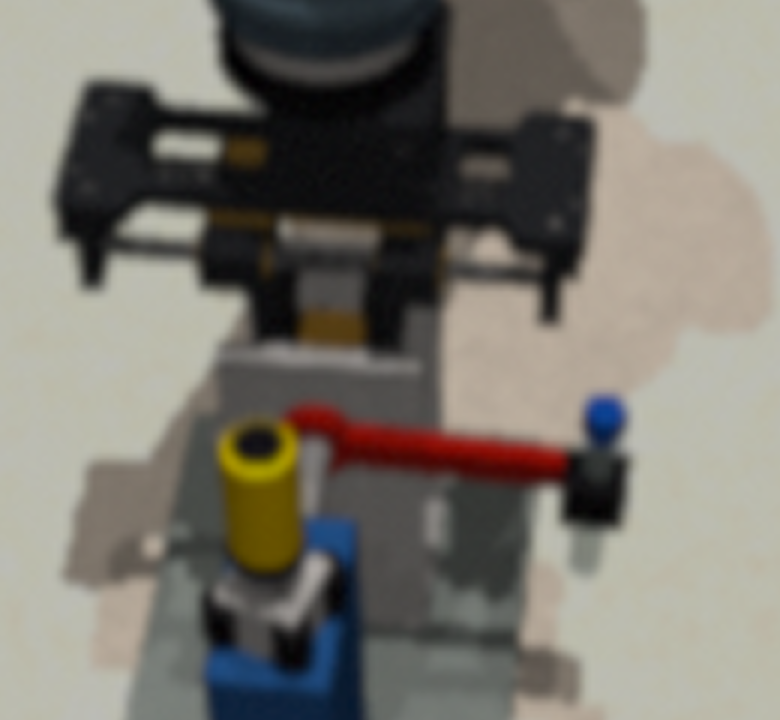

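The picture is stable. The red arm is level (crop (320,420) to (570,465)), the fingers hold the brass head at (333,328), and the driver stands in the knob at (260,500). Handing in.

```bash
python3 -c "
from bench import ctrl
print(ctrl.hand_in())"
```

```text
the job is handed in; nothing more can be done
None
```

The job is handed in at about 20 s of the 54 s allowed, with the driver in the knob and the arm held level by the bolt. `hand_in` gives no verdict, so this rests on my own last checks.

**What I did:**
- **Driver:** I took the yellow driver from its holder and turned it about 18° to match the knob. I lowered it until it stopped at the bottom of the recess, then let go.
- **Bolt:** I pushed the tilted bolt head over with one finger, moving sideways and up at once. I kept that finger against the flat while the other one closed.

**What the last checks showed:**
- **Grip:** The opening is 24.0–24.1 mm, which matches the head gripped flat on its flats. The grasp point is about 9 mm above the head's centre (limit 18 mm).
- **Arm level:** The camera gives about 0.035 rad of sag (limit 0.1), down from 0.34. It stayed steady over 0.8 s (0.038, then 0.035).
- **Driver:** In the last picture it stands upright in the knob with the fingers clear of it.

**Imperfect or not measured:**
- The tool had drifted about 0.04 rad from vertical, and this probably explains the sag that remains.
- The trained networks' positions were up to about 10 mm off. I used corners picked in the pictures and the depth readings instead.
- The driver's depth was judged from the stop at the bottom and the picture. The grip force was not read directly.
- I steered clear of the beaker, meter and bottle, but took no closing measurement of their positions.

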